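# Take the dial gauge down from its keyhole studs

### The arm

A 6-joint arm with a two-finger parallel gripper is mounted at the origin on the work surface. World frame = base frame: x ahead of the robot, y to its left, z up, the work surface at z = 0. Lengths are in m, angles in rad, forces in N, time in s.
With the tool pointing down it reaches from about 0.375 to 0.9 m from the base axis. Payload 3.1 kg.
Tool frame: the origin (TCP) lies midway between the tips of the shut fingers; the grasp point (between the pads) lies manip.hold_point_z behind it (manip.hold_point_z is the distance from the TCP to the grasp point, in m); z points along the fingers, y is the direction in which the jaws open and shut (so a half turn about z gives the same grasp; the last joint's range is limited). The gripper opens to 85 mm and grips with 20 to 120 N. Pads are 22 mm wide; open, the fingers measure 114 mm over their backs; the gripper's body (76 mm by 85 mm) begins 54 mm behind the grasp point. The pads swing forward as they close: fully open they stand 13 mm farther back than shut.
Start: joints at [-1.286, 0.527, 1.433, -0, 1.181, -0.178], TCP at [0.28, -0.559, 0.231] pointing down, gripper open.
Joint ranges: [-3.08, 3.08], [-0.75, 2.2], [0.22, 2.44], [-1.43, 4.57], [0, 2.65], [-2.85, 2.85]. Speed limits (rad/s): [2.79, 2.79, 3.14, 3.14, 3.14, 3.14].

### API

Orientations are given as a unit quaternion [x, y, z, w].
In Python, from station import manip, snapshot, workorder, models gives the robot as it stands.
- The arm moves only by the tool jog_arm, never from a script. Its argument "commands" is a list of rows, each a list of 5 numbers: the opening in per cent of the stroke, from 0 (shut) to 100 (fully open), then the shift along the world's x, y, z in cm, then the turn about the world's z in rad. A call has 1 to 8 rows; each row shifts and turns the pose as measured when the row begins; what a row does not reach is not made up. A row lasts 1/12 s, in which the tool goes at most 41.7 mm and 7.16 degrees, less where a joint would pass 70% of its speed; a pose out of reach is approached as far as the arm can. A call with a gripper value outside its range is refused whole. The fingers move at their own pace and stop on an object; "squeeze" is the grip in N (left out, the last holds). Time passes only in rows, so rows that do not move let the fingers close. It gives the time, the measured TCP pose, the force and the opening at its end, in the units of the state.
- manip.sense(): the state, without advancing time (a new reading comes with each control period).
- snapshot(name): name is "side" or "top"; returns a dict with "image" (420x560x3 uint8, red, green, blue), "intrinsics" (3x3 intrinsics, pixels), "D" ([k1, k2, p1, p2, k3] as OpenCV has them; the pictures are not rectified), "extrinsics" (4x4, takes a point from camera to world coordinates). Camera axes: x right, y down, z forward; pixel columns grow to the right and rows downward; lengths in m; the calibration is good to about 2 mm. A picture is of the moment at which its call begins. There is no depth.
- workorder.sign_off(): hands the job in, once; it reports no verdict.
Trained networks look in a picture, given as the dict that the camera call returned (one of the last four; its "shot" number tells which), for a name from the list of things; names that differ only in an ending like _2 or _b are one class to them, and where a whole thing is asked for, a point or a joint stands for the part that bears it (a point fixed in the world has none). Each returns a list of dicts, best first, with "score" (0 to 1); they miss things now and then, are a little off and sometimes report something else, mostly with a low value. They report only what shows in the picture. A call takes as long as a camera call. They do not tell look-alikes from the thing itself.
- models.find_in(picture, name): "centre" ([x, y, z] in m, in world coordinates, good to about 4 mm: the middle of the surface that is visible of it).
- models.pinpoint(picture, name): "centre" ([x, y, z] in m, in world coordinates, good to about 4 mm: a listed point, or the origin of a listed thing).
The state is a dict: "t": time; "q": joint angles; "qd": joint speeds; "tau": joint torques, N m; "tcp_pos": TCP position; "tool_rot": TCP orientation; "force": force on the tool from outside, world axes, zero at the start; "ft_torque": the same for the moment, N m; "finger_gap": opening from 0.0 (shut) to 1.0 (fully open).
Only numpy, scipy, OpenCV 4.12 (cv2) and the standard library are available. Lean on these libraries where they do the work, as an engineer would, in place of code of your own. Each camera call takes 0.05 s, during which the arm holds its last target. There are 200 camera calls.

### The job

Take the instrument with the round dial down from the low bench board: raise it straight up until its studs sit in the wide ends of its keyholes, draw it straight away from the board off the studs, and set it down gently, upright, in the shallow white tray. Leave the other instrument hanging where it is.

Things in the scene. Friction and masses are not known exactly. Their poses are not given: they have to be found in the camera images.
- gauge_grip (a point): Instrument with a round dial on its front; grey case 110 wide, 60 deep, 120 high, 0.45 kg. Point: centre of the black grip fin on its top, 142.5 above the flat underside, 36 from the back. Fin: 18 thick (y), 44 long (x), 45 high; its foot, the case top, is 22.5 below the point. x front to back (into the board), y across, z up. All mm. Centre of mass about under the fin. Hangs with its underside 60 above the bench.
- readout_grip (a point): The other instrument hanging on the board, to be left alone: same case, fin and axes, but a rectangular window and three keys on its front in place of the dial. This point is the centre of its fin. The two hang 190 mm apart, centre to centre, and may have swapped places.
- board_face (a point): Fixed upright board 380 wide, 168 high (mm). Point: foot of its front face, mid-width; x into the board (front faces -x), y along it, z up. Each case hangs on two studs (heads 22 across, 11.5 out of the face, 155 up), in the narrow top ends of keyholes in its back; the wide ends are below: raise the case 24 to 42 (33 is mid) to free the heads, then draw it along -x at least 15 (30 is ample).
- tray_in (a point): Shallow white tray, fixed on the bench, 210 mm (x) by 250 mm (y) outside, rim 22 mm high, walls and floor 5 mm. This point is the centre of the inner floor, 5 mm above the bench; z up. The case fits in at any yaw when set down near the centre.
Things that resemble listed ones, but are neither listed nor needed, are in the scene too. What is shaped like the part that bears gauge_grip but turquoise or yellow is not meant.

How it is judged:
By the outcome, as a careful person would: the job done as asked, in the order asked, and still so for the second after the job is handed in, with the robot touching nothing.
It also fails if it takes over 38 s, if anything falls off the work surface, if the arm or the gripper's body presses on something with over 40 N, if the wrist force passes 120 N, or if a joint passes its speed limit or range.

## Working session

There is one attempt and no reset: what is moved stays moved. The work goes in short steps, Python scripts to look and compute and a tool call to move; the robot and the scene stay as the last step left them, time stands still between calls to the robot, and variables do not carry over. Pictures are saved under pics/ and viewed, about 8 in all and at most 12, crops included, and the job is handed in when it is done.

Besides the shell and the picture viewer there is one more tool, called after "Call:" as name([rows], argument=value, ...), one row to a line, values as JSON. jog_arm: Moves the arm, as the interface text tells. Its arguments: {"type":"object","properties":{"commands":{"type":"array","items":{"type":"array","items":{"type":"number"}}},"squeeze":{"type":"number"}},"required":["commands"]}

```bash
mkdir -p pics; python3 - <<'E'
from station import manip, snapshot, models
import cv2
print(manip.hold_point_z, manip.sense())
for n in("side","top"):
    s=snapshot(n); cv2.imwrite(f"pics/{n}1.png",s["image"][:,:,::-1])
    print(n,s["extrinsics"].round(3).tolist())
    for k in("gauge_grip","readout_grip","board_face","tray_in"):
        print(k,[(round(d["score"],2),[round(float(c),4) for c in d["centre"]]) for d in models.pinpoint(s,k)])
E
```

```text
0.0187 {'t': 0.0, 'q': array([-1.28553435e+00,  5.28475160e-01,  1.43391561e+00, -2.24731773e-05,
        1.18134846e+00, -1.78499136e-01]), 'qd': array([-1.02211344e-03,  6.25930896e-05,  8.64665223e-06,  1.60685901e-03,
       -2.28864601e-04, -4.05611808e-04]), 'tau': array([ 7.87506106e-04, -4.42337251e+01, -1.78028387e+01, -1.66555537e-04,
        8.48450029e-03, -5.09060399e-06]), 'tcp_pos': array([ 0.27939019, -0.5582825 ,  0.23032383]), 'tool_rot': array([ 9.73234405e-01,  2.29812184e-01, -6.76423305e-05, -1.07120673e-03]), 'force': array([-0.55785428,  0.23235536, -0.01233321]), 'ft_torque': array([-0.01653184, -0.06687982, -0.02586384]), 'finger_gap': 0.9989386283480945}
side [[-0.957, -0.168, 0.238, 0.303], [-0.291, 0.576, -0.764, 0.707], [-0.009, -0.8, -0.6, 0.69], [0.0, 0.0, 0.0, 1.0]]
gauge_grip [(0.97, [0.2528, -0.2295, 0.1435]), (0.81, [0.4777, -0.0076, 0.1966]), (0.74, [0.3312, -0.3956, 0.1404]), (0.73, [0.7665, -0.212, 0.1404])]
readout_grip [(0.55, [0.6026, -0.1551, 0.2013])]
board_face []
tray_in [(0.88, [0.5383, 0.2393, 0.0041])]
top [[0.004, -0.994, 0.112, 0.402], [-1.0, -0.005, -0.005, -0.042], [0.005, -0.112, -0.994, 1.243], [0.0, 0.0, 0.0, 1.0]]
gauge_grip [(0.89, [0.251, -0.2316, 0.1386]), (0.88, [0.7696, -0.2125, 0.1401]), (0.78, [0.3341, -0.3962, 0.1407]), (0.58, [0.4819, -0.0105, 0.2035])]
readout_grip []
board_face [(0.61, [0.5145, -0.106, -0.0033])]
tray_in [(0.98, [0.5363, 0.2335, 0.0023])]
```

View pics/side1.png

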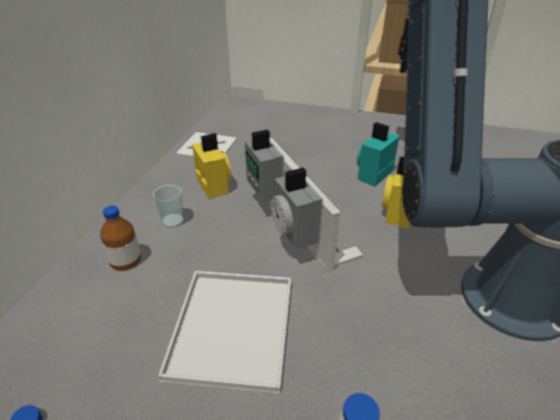

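View pics/top1.png

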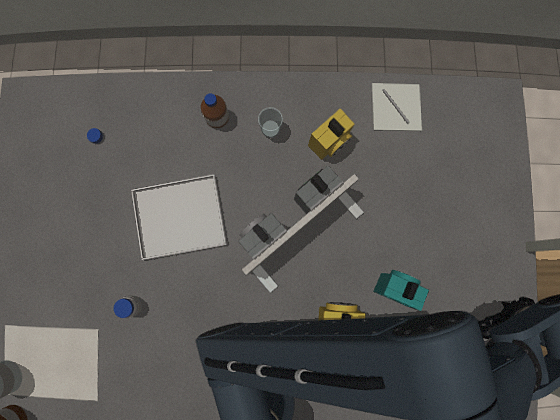

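Candidates for the gauge, in the side view: the grey case with the round dial (297,210, fin 295,180), the grey case with a window (262,165, fin 261,140; this is the readout), yellow cases (211,170 and 400,205) and a turquoise one (378,155). I choose the grey one with the dial, and check it in a close crop.

```bash
python3 - <<'E'
import cv2,numpy as np
a=cv2.imread("pics/side1.png")[115:275,225:350]; b=cv2.imread("pics/top1.png")[160:300,225:370]
a=cv2.resize(a,(400,512),interpolation=cv2.INTER_CUBIC); b=cv2.resize(b,None,fx=2.75,fy=2.75,interpolation=cv2.INTER_CUBIC)
o=np.zeros((512,800,3),np.uint8); o[:,:400]=a; o[:b.shape[0],400:400+b.shape[1]]=b[:, :400]
cv2.imwrite("pics/crop1.png",o)
E
```

```text
(no output)
```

View pics/crop1.png

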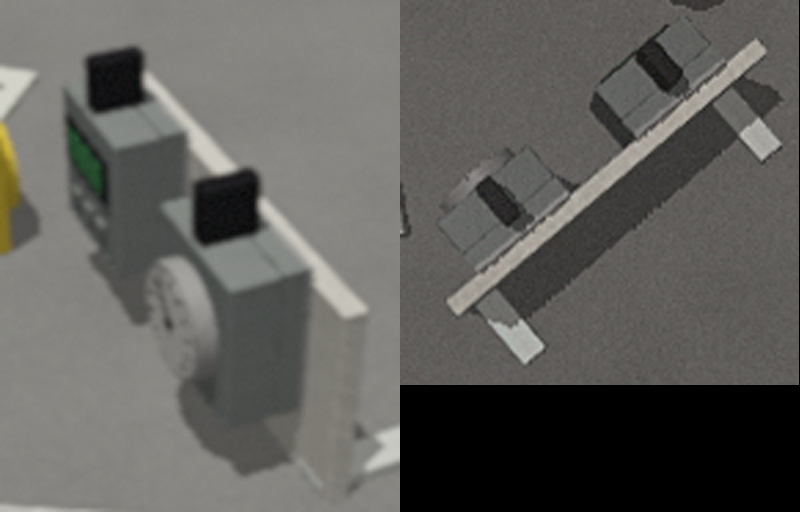

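The crop confirms the dial on the near case (left one in the top view, fin about (261,232)); the other has the green window and keys. Next I measure the board's yaw and the fin.

```bash
cat >h.py <<'E'
import cv2,numpy as np
def world(s,uv,z):
    uv=np.asarray(uv,float).reshape(-1,1,2)
    n=cv2.undistortPoints(uv,np.array(s["intrinsics"],float),np.array(s["D"],float)).reshape(-1,2)
    T=np.array(s["extrinsics"]); d=np.c_[n,np.ones(len(n))]@T[:3,:3].T; c=T[:3,3]
    return c+d*((z-c[2])/d[:,2])[:,None]
def blobs(m,roi,amin):
    mm=np.zeros(m.shape,np.uint8); y0,y1,x0,x1=roi; mm[y0:y1,x0:x1]=m[y0:y1,x0:x1]
    cs,_=cv2.findContours(mm,cv2.RETR_EXTERNAL,cv2.CHAIN_APPROX_NONE)
    return sorted([c for c in cs if cv2.contourArea(c)>amin],key=cv2.contourArea,reverse=True)
E
python3 - <<'E'
from station import snapshot
from h import *
s=snapshot("top"); I=s["image"].astype(int)
dark=(I.max(2)<48).astype(np.uint8)
light=((I.min(2)>125)&(I[:,:,0]-I[:,:,2]>3)).astype(np.uint8)
for nm,m,roi,z,a in(("fin",dark,(165,250,240,345),.2,25),("board",light,(170,280,235,365),.168,150),("tray",(I.min(2)>125).astype(np.uint8),(165,270,125,232),.022,2000)):
    for c in blobs(m,roi,a)[:4]:
        r=cv2.minAreaRect(c); b=world(s,cv2.boxPoints(r),z)
        e=b[1]-b[0]; f=b[2]-b[1]; l=e if np.linalg.norm(e)>np.linalg.norm(f) else f
        print(nm,np.round(r[0],1),np.round(r[1],1),"ctr",b.mean(0).round(4),"sides",np.round([np.linalg.norm(e),np.linalg.norm(f)],4),"dir",np.degrees(np.arctan2(l[1],l[0])).round(1))
s=snapshot("side"); I=s["image"].astype(int)
for c in blobs((I.max(2)<45).astype(np.uint8),(120,195,245,315),40)[:3]:
    M=cv2.moments(c); p=(M['m10']/M['m00'],M['m01']/M['m00']); print("side fin",np.round(p,1),world(s,[p],.2025).round(4), world(s,[p],.2075).round(4))
E
```

```text
fin [319.1 183.2] [19.2 11.6] ctr [ 0.6    -0.1572  0.2   ] sides [0.0294 0.0481] dir -143.8
fin [260.4 232.7] [18.5  7.3] ctr [ 0.4756 -0.0119  0.2   ] sides [0.018  0.0456] dir -138.5
board [299.9 223.8] [  6.7 147.6] ctr [ 0.5028 -0.1133  0.168 ] sides [0.3781 0.0172] dir -49.4
tray [177.3 216.6] [71.5 85.7] ctr [0.5346 0.2356 0.022 ] sides [0.2533 0.2093] dir -79.8
side fin [295.1 179.5] [[ 0.4763 -0.0063  0.2025]] [[0.4746 0.001  0.2075]]
side fin [260.6 139.8] [[ 0.599  -0.1497  0.2025]] [[ 0.5959 -0.1409  0.2075]]
```

Board runs at −49.4°; fin at about (0.476, −0.010), tool needs +0.244 rad. I lift first, then cross over.

Call:
jog_arm([
  [100, 0, 0, 3.5, 0],
  [100, 0, 0, 3.5, 0.04],
  [100, 0.5, 2, 3, 0.06],
  [100, 1, 3.5, 1, 0.06],
  [100, 1.2, 3.7, 0, 0.06],
  [100, 1.2, 3.7, 0, 0.04],
  [100, 1.2, 3.7, 0, 0],
  [100, 1.2, 3.7, 0, 0],
], squeeze=50)

```text
t: 1.27
tcp_pos: [0.3408, -0.3568, 0.3448]
tool_rot: [0.935, 0.355, -0.002, 0.003]
force: [0.7, -0.0, 0.6]
finger_gap: 0.998
```

Call:
jog_arm([
  [100, 1.4, 3.7, 0, 0],
  [100, 1.4, 3.7, 0, 0],
  [100, 1.4, 3.7, 0, 0],
  [100, 1.4, 3.7, 0, 0],
  [100, 1.4, 3.7, 0, 0],
  [100, 1.4, 3.7, 0, 0],
  [100, 1.4, 3.7, 0, 0],
  [100, 0.5, 1, 0, 0],
])

```text
t: 1.93
tcp_pos: [0.4453, -0.0699, 0.3478]
tool_rot: [0.935, 0.354, 0.001, 0.005]
force: [-0.6, 0.8, 0.2]
finger_gap: 1.006
```

Call:
jog_arm([
  [60, 1.5, 3, 0, -0.012],
  [60, 1.4, 2.5, 0, 0],
  [60, 0.2, 0.5, 0, 0],
  [60, 0, 0, -2, 0],
  [60, 0, 0, -2, 0],
  [60, 0, 0, -2, 0],
  [60, 0, 0, 0, 0],
])

```text
t: 2.52
tcp_pos: [0.4791, -0.0022, 0.2893]
tool_rot: [0.935, 0.354, 0.005, 0.008]
force: [-0.8, -0.2, -0.6]
finger_gap: 0.602
```

```bash
python3 - <<'E'
from station import manip, snapshot, models
import cv2,numpy as np
m=manip.sense(); print(m["t"],m["tcp_pos"],m["tool_rot"])
o=[]
for n in("side","top"):
    s=snapshot(n); im=s["image"][:,:,::-1]; o.append(im)
    for k in("gauge_grip",):
        print(n,[(round(d["score"],2),[round(float(c),4) for c in d["centre"]]) for d in models.pinpoint(s,k)])
a=cv2.resize(o[0][60:270,200:360],(400,525)); b=cv2.resize(o[1][160:300,215:355],(400,400)); b=np.vstack([b,np.zeros((125,400,3),np.uint8)])
cv2.imwrite("pics/c2.png",np.hstack([a,b]))
E
```

```text
2.5167 [ 0.47907442 -0.00223677  0.28930008] [0.93530682 0.35369731 0.00534893 0.00841188]
side [(0.91, [0.3329, -0.3973, 0.1431]), (0.7, [0.4737, -0.0079, 0.1949]), (0.7, [0.7672, -0.2101, 0.1397]), (0.69, [0.2523, -0.227, 0.1439])]
top [(0.85, [0.3358, -0.397, 0.1402]), (0.77, [0.4813, -0.0104, 0.2053]), (0.76, [0.7673, -0.2118, 0.1424])]
```

View pics/c2.png

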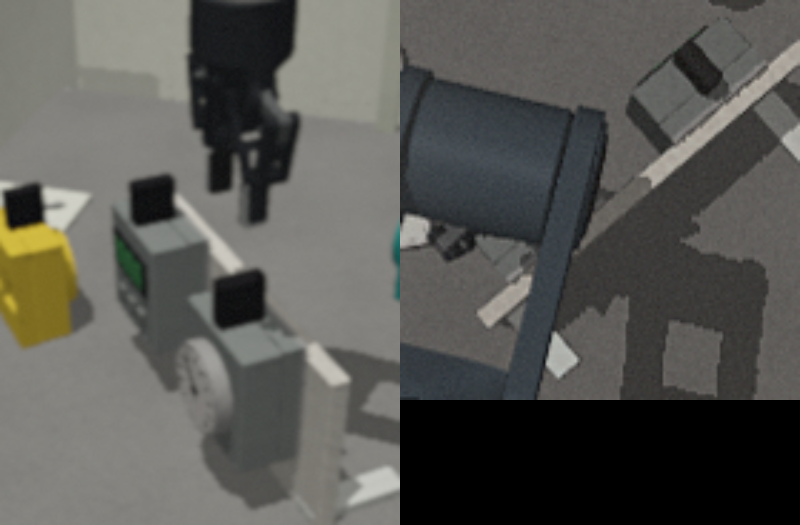

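The side crop shows the open fingers above the dial case's fin, and the top view is covered by the arm. I descend in two stages.

Call:
jog_arm([
  [60, -0.2, -0.8, 0, 0],
  [60, 0, 0, 0, 0],
  [60, 0, 0, -1.5, 0],
  [60, 0, 0, -1.5, 0],
  [60, 0, 0, -1.5, 0],
  [60, 0, 0, -1, 0],
  [60, 0, 0, 0, 0],
])

```text
t: 3.3
tcp_pos: [0.4855, -0.0162, 0.2453]
tool_rot: [0.936, 0.351, 0.017, 0.017]
force: [0.3, 0.3, 0.1]
finger_gap: 0.602
```

```bash
python3 - <<'E'
from station import manip
from scipy.spatial.transform import Rotation as R
m=manip.sense(); print(m["q"].round(3),m["qd"].round(3),m["tcp_pos"].round(4)); print(R.from_quat(m["tool_rot"]).as_matrix().round(4)); print(manip.__dict__.keys() if hasattr(manip,'__dict__') else dir(manip))
E
```

```text
[-0.259  0.304  1.787 -0.009  1.002  0.598] [-0.01  -0.023 -0.023 -0.001  0.019 -0.004] [ 0.4855 -0.0162  0.2453]
[[ 0.7524  0.6572  0.0448]
 [ 0.6584 -0.7524 -0.0199]
 [ 0.0206  0.0445 -0.9988]]
dict_keys([])
```

Call:
jog_arm([
  [60, 0, 0, 0, 0],
  [60, 0, 0, 0, 0],
])

```text
t: 3.47
tcp_pos: [0.4861, -0.017, 0.2465]
tool_rot: [0.936, 0.351, 0.018, 0.018]
force: [-0.1, -0.5, 0.1]
finger_gap: 0.599
```

```bash
python3 - <<'E'
from station import manip
from scipy.spatial.transform import Rotation as R
m=manip.sense(); print(m["q"].round(3),m["qd"].round(3),m["tcp_pos"].round(4)); print(R.from_quat(m["tool_rot"]).as_matrix().round(4))
E
```

```text
[-0.26   0.302  1.785 -0.009  1.004  0.598] [-0.005 -0.012 -0.017 -0.003  0.006 -0.   ] [ 0.4861 -0.017   0.2465]
[[ 0.7529  0.6565  0.0464]
 [ 0.6577 -0.753  -0.0204]
 [ 0.0215  0.0459 -0.9987]]
```

Call:
jog_arm([
  [60, 0, 0, 4, 0],
  [60, 0, 0, 4, 0],
])

```text
t: 3.63
tcp_pos: [0.4812, -0.0162, 0.3223]
tool_rot: [0.936, 0.351, 0.011, 0.013]
force: [1.3, -0.7, 0.2]
finger_gap: 0.601
```

```bash
cat >st.py <<'E'
from station import manip
from scipy.spatial.transform import Rotation as R
m=manip.sense(); print(m["t"],m["q"].round(3),m["qd"].round(3),m["tcp_pos"].round(4),"zaxis",R.from_quat(m["tool_rot"]).as_matrix()[:,2].round(4),"sum",round(m["q"][1]+m["q"][2]+m["q"][4]-3.1416,4))
E
python3 st.py
```

```text
3.6333 [-0.261  0.21   1.677 -0.008  1.222  0.595] [-0.009 -0.499 -0.677  0.004  1.291 -0.013] [ 0.4812 -0.0162  0.3223] zaxis [ 0.029  -0.0158 -0.9995] sum -0.0322
```

Call:
jog_arm([
  [60, 0, 0, 0, 0],
])

```text
t: 3.72
tcp_pos: [0.4854, -0.0173, 0.3298]
tool_rot: [0.936, 0.351, 0.017, 0.017]
force: [0.8, -0.8, -0.5]
finger_gap: 0.6
```

```bash
python3 st.py
```

```text
3.7167 [-0.261  0.203  1.666 -0.008  1.226  0.595] [-0.006  0.041  0.067 -0.    -0.048  0.   ] [ 0.4854 -0.0173  0.3298] zaxis [ 0.0436 -0.0197 -0.9989] sum -0.0473
```

Call:
jog_arm([
  [60, 0, 0, 0, 0],
  [60, 0, 0, 0, 0],
])

```text
t: 3.88
tcp_pos: [0.487, -0.0177, 0.3335]
tool_rot: [0.936, 0.351, 0.02, 0.019]
force: [0.2, -0.2, -0.0]
finger_gap: 0.6
```

```bash
python3 st.py
```

```text
3.8833 [-0.261  0.198  1.662 -0.008  1.226  0.595] [ 0.    -0.013  0.008  0.001  0.005 -0.   ] [ 0.487  -0.0177  0.3335] zaxis [ 0.0519 -0.0219 -0.9984] sum -0.0558
```

```bash
cat >settle.py <<'E'
from station import snapshot
for _ in range(3): snapshot("side")
exec(open("st.py").read())
E
python3 settle.py
```

```text
4.0333 [-0.261  0.2    1.665 -0.008  1.226  0.595] [0.    0.013 0.01  0.    0.002 0.   ] [ 0.4856 -0.0174  0.3313] zaxis [ 0.0466 -0.0205 -0.9987] sum -0.0503
```

Call:
jog_arm([
  [60, 0, 0, 4, 0],
  [60, 0, 0, 4, 0],
  [60, 0, 0, 4, 0],
  [60, -0.4, 0.4, 4, 0],
])

```text
t: 4.37
tcp_pos: [0.4721, -0.0114, 0.4801]
tool_rot: [0.937, 0.35, 0.002, 0.006]
force: [1.4, 0.0, 0.4]
finger_gap: 0.601
```

```bash
python3 st.py; python3 settle.py
```

```text
4.3667 [-0.256  0.097  1.394 -0.008  1.641  0.598] [ 0.078 -0.275 -0.873  0.005  1.229  0.068] [ 0.4721 -0.0114  0.4801] zaxis [ 0.0073 -0.0102 -0.9999] sum -0.0096
4.5167 [-0.255  0.094  1.391 -0.008  1.637  0.598] [-0.002  0.039  0.103 -0.001 -0.022 -0.001] [ 0.4735 -0.0112  0.4826] zaxis [ 0.0169 -0.0124 -0.9998] sum -0.0195
```

Call:
jog_arm([
  [60, -0.2, 0.2, -4, 0],
])

```text
t: 4.6
tcp_pos: [0.4756, -0.0104, 0.4478]
tool_rot: [0.936, 0.351, 0.012, 0.013]
force: [1.4, -0.3, -0.4]
finger_gap: 0.596
```

```bash
python3 st.py; python3 settle.py
```

```text
4.6 [-0.252  0.104  1.468 -0.008  1.534  0.602] [ 0.041  0.197  1.167  0.003 -1.3    0.051] [ 0.4756 -0.0104  0.4478] zaxis [ 0.0319 -0.0165 -0.9994] sum -0.0351
4.75 [-0.252  0.111  1.486 -0.008  1.539  0.602] [-0.002 -0.022 -0.162 -0.     0.    -0.001] [ 0.468  -0.0083  0.4375] zaxis [ 0.0035 -0.009  -1.    ] sum -0.0057
```

Tilt comes from joint lag when rows follow one another; letting the arm settle after each downward row keeps the tool vertical.

Call:
jog_arm([
  [60, 0.4, 0, -4, 0],
])

```text
t: 4.83
tcp_pos: [0.4764, -0.0096, 0.4071]
tool_rot: [0.936, 0.351, 0.006, 0.009]
force: [1.5, 0.0, 0.7]
finger_gap: 0.601
```

```bash
python3 settle.py
```

```text
4.9833 [-0.25   0.142  1.548 -0.008  1.452  0.605] [-0.    -0.036 -0.104 -0.002  0.002 -0.   ] [ 0.4712 -0.0083  0.3996] zaxis [-0.0022 -0.0076 -1.    ] sum 0.0003
```

Call:
jog_arm([
  [60, 0.4, 0, -4, 0],
])

```text
t: 5.07
tcp_pos: [0.4818, -0.01, 0.3681]
tool_rot: [0.936, 0.351, 0.006, 0.009]
force: [2.7, -0.1, 1.1]
finger_gap: 0.599
```

```bash
python3 settle.py
```

```text
5.2167 [-0.248  0.181  1.607 -0.008  1.356  0.607] [ 0.001 -0.037 -0.06   0.     0.003  0.   ] [ 0.4757 -0.0086  0.3602] zaxis [-0.0041 -0.0072 -1.    ] sum 0.0022
```

Call:
jog_arm([
  [60, 0.2, 0, -4, 0],
])

```text
t: 5.3
tcp_pos: [0.4848, -0.0103, 0.3289]
tool_rot: [0.936, 0.351, 0.005, 0.009]
force: [1.9, -0.2, -0.4]
finger_gap: 0.601
```

```bash
python3 settle.py
```

```text
5.45 [-0.247  0.222  1.664 -0.009  1.259  0.609] [-0.    -0.033 -0.048 -0.001  0.    -0.002] [ 0.4779 -0.0087  0.3212] zaxis [-0.0055 -0.007  -1.    ] sum 0.0036
```

Call:
jog_arm([
  [60, 0, -0.1, -4, 0],
])

```text
t: 5.53
tcp_pos: [0.485, -0.0113, 0.2896]
tool_rot: [0.936, 0.351, 0.005, 0.008]
force: [2.3, -0.8, 0.0]
finger_gap: 0.604
```

```bash
python3 settle.py
```

```text
5.6833 [-0.249  0.266  1.72  -0.009  1.16   0.608] [ 0.002 -0.03  -0.046  0.001 -0.003  0.001] [ 0.4777 -0.0097  0.2821] zaxis [-0.0075 -0.0065 -1.    ] sum 0.0056
```

Call:
jog_arm([
  [60, 0, 0, -3.5, 0],
])

```text
t: 5.77
tcp_pos: [0.484, -0.0111, 0.2544]
tool_rot: [0.936, 0.351, 0.003, 0.007]
force: [2.3, -0.7, -0.4]
finger_gap: 0.601
```

```bash
python3 settle.py; python3 - <<'E'
from station import snapshot
import cv2
s=snapshot("side"); cv2.imwrite("pics/c3.png",cv2.resize(s["image"][70:270,200:360,::-1],(480,600),interpolation=cv2.INTER_CUBIC))
E
```

```text
5.9167 [-0.249  0.31   1.765 -0.009  1.073  0.609] [ 0.002 -0.025 -0.035  0.003 -0.004  0.001] [ 0.4776 -0.0096  0.2483] zaxis [-0.0088 -0.0062 -0.9999] sum 0.007
```

View pics/c3.png

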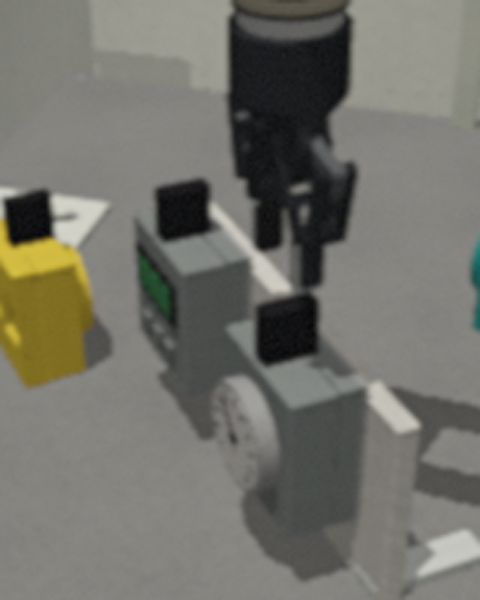

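The fingers sit at crop (267,230) and (312,265), straddling the line above the fin (287,328). I continue down.

Call:
jog_arm([
  [60, 0, 0, -3, 0],
])

```text
t: 6.05
tcp_pos: [0.4841, -0.011, 0.2253]
tool_rot: [0.936, 0.351, 0.002, 0.007]
force: [1.1, -1.1, 0.2]
finger_gap: 0.599
```

```bash
python3 settle.py
```

```text
6.2 [-0.249  0.351  1.799 -0.01   0.997  0.61 ] [ 0.001 -0.018 -0.024  0.    -0.006  0.002] [ 0.4784 -0.0098  0.2201] zaxis [-0.0069 -0.0067 -1.    ] sum 0.0051
```

Call:
jog_arm([
  [60, -0.1, 0, -3, 0],
])

```text
t: 6.28
tcp_pos: [0.4827, -0.0109, 0.1956]
tool_rot: [0.936, 0.351, 0.001, 0.006]
force: [2.2, -0.2, -0.4]
finger_gap: 0.603
```

```bash
python3 settle.py; python3 - <<'E'
from station import snapshot
import cv2
s=snapshot("side"); cv2.imwrite("pics/c4.png",cv2.resize(s["image"][70:270,200:360,::-1],(480,600),interpolation=cv2.INTER_CUBIC))
E
```

```text
6.4333 [-0.25   0.395  1.833 -0.01   0.921  0.61 ] [ 0.001 -0.024 -0.027 -0.001 -0.004  0.001] [ 0.477  -0.0097  0.1907] zaxis [-0.0089 -0.0062 -0.9999] sum 0.0071
```

View pics/c4.png

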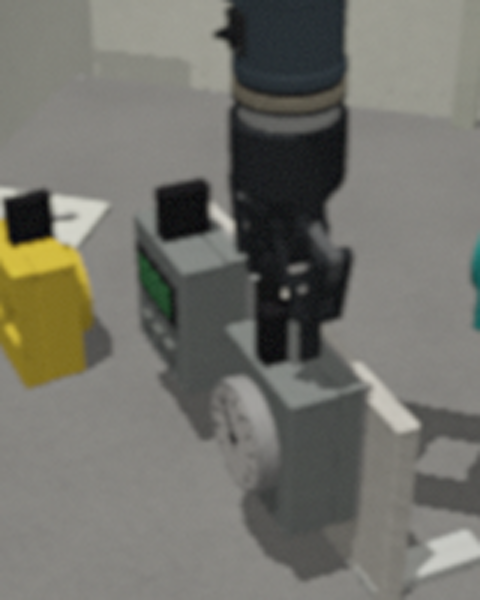

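Near finger at (311,340) is in front of the fin, far finger hidden behind it; its tips are just above the case top. I close now.

Call:
jog_arm([
  [40, 0, 0, -0.5, 0],
], squeeze=60)

```text
t: 6.57
tcp_pos: [0.4794, -0.0102, 0.1885]
tool_rot: [0.936, 0.351, -0.003, 0.003]
force: [1.0, 0.5, -0.1]
finger_gap: 0.475
```

```bash
python3 settle.py
```

```text
6.7167 [-0.25   0.401  1.836 -0.01   0.908  0.61 ] [ 0.001  0.002  0.005  0.    -0.002  0.001] [ 0.4784 -0.0099  0.1873] zaxis [-0.005  -0.0072 -1.    ] sum 0.0031
```

Call:
jog_arm([
  [0, 0, 0, 0, 0],
])

```text
t: 6.8
tcp_pos: [0.4786, -0.01, 0.1879]
tool_rot: [0.936, 0.351, -0.003, 0.003]
force: [0.8, -0.6, 0.6]
finger_gap: 0.277
```

```bash
python3 settle.py;python3 settle.py; python3 -c "
from station import manip
m=manip.sense();print(m['finger_gap'],m['force'],m['ft_torque'])"
```

```text
6.95 [-0.249  0.4    1.835 -0.01   0.909  0.61 ] [ 0.002 -0.     0.001 -0.001 -0.    -0.   ] [ 0.4789 -0.0098  0.188 ] zaxis [-0.0035 -0.0069 -1.    ] sum 0.0017
7.1 [-0.249  0.4    1.835 -0.01   0.909  0.611] [-0.001  0.    -0.001 -0.001 -0.002  0.001] [ 0.479  -0.0098  0.188 ] zaxis [-0.0035 -0.0069 -1.    ] sum 0.0017
0.20623511965876481 [0.18594437 2.92566706 5.14492407] [ 0.29245832  0.20147335 -0.08096008]
```

Gap is 17.5 mm, so it is gripping the fin. I raise in small settled steps.

Call:
jog_arm([
  [0, 0, 0, 1.1, 0],
])

```text
t: 7.18
tcp_pos: [0.478, -0.0092, 0.1974]
tool_rot: [0.937, 0.35, -0.004, 0.001]
force: [0.8, 1.0, -5.6]
finger_gap: 0.204
```

```bash
echo 'print(m["finger_gap"].__round__(3),m["force"].round(1))'>>st.py; python3 settle.py
```

```text
7.3333 [-0.249  0.383  1.824 -0.01   0.937  0.61 ] [-0.001  0.012  0.012  0.011 -0.009  0.003] [ 0.4787 -0.0099  0.1986] zaxis [-0.0039 -0.0074 -1.    ] sum 0.0019
0.207 [ 0.4  0.2 -5.5]
```

Call:
jog_arm([
  [0, 0, 0, 1.1, 0],
])

```text
t: 7.42
tcp_pos: [0.4778, -0.0092, 0.2074]
tool_rot: [0.937, 0.35, -0.004, 0.001]
force: [1.9, 1.8, -6.1]
finger_gap: 0.201
```

```bash
python3 settle.py
```

```text
7.5667 [-0.249  0.366  1.812 -0.01   0.965  0.61 ] [-0.001  0.006  0.006  0.006 -0.006  0.   ] [ 0.4788 -0.0099  0.2092] zaxis [-0.0037 -0.0075 -1.    ] sum 0.0017
0.201 [ 2.3  0.7 -5.2]
```

Call:
jog_arm([
  [0, 0, 0, 1.2, 0],
])

```text
t: 7.65
tcp_pos: [0.4778, -0.0093, 0.2189]
tool_rot: [0.937, 0.35, -0.004, 0.001]
force: [2.4, 2.7, -6.6]
finger_gap: 0.202
```

```bash
python3 settle.py; python3 - <<'E'
from station import snapshot
import cv2
s=snapshot("side"); cv2.imwrite("pics/c5.png",cv2.resize(s["image"][70:270,200:360,::-1],(480,600),interpolation=cv2.INTER_CUBIC))
E
```

```text
7.8 [-0.25   0.349  1.799 -0.01   0.995  0.609] [-0.001  0.008  0.008  0.005 -0.007  0.002] [ 0.4789 -0.0101  0.2208] zaxis [-0.0033 -0.0079 -1.    ] sum 0.0012
0.2 [ 2.1  1.4 -5.2]
```

View pics/c5.png

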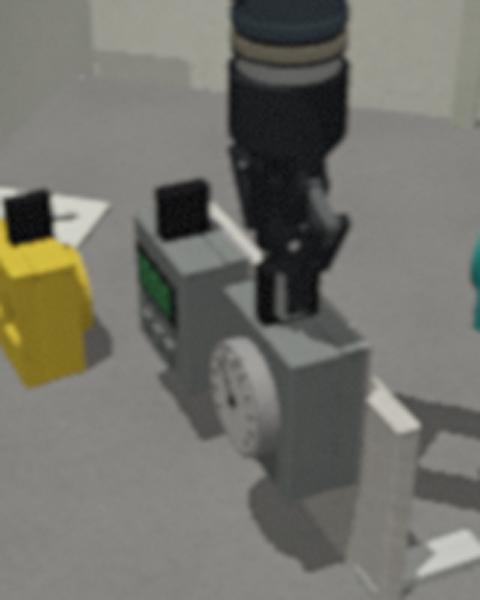

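The dial case has risen 33 mm, upright in the gripper (case top now about y=340, dial at (240,400)), and the readout hasn't moved. I draw it off.

Call:
jog_arm([
  [0, 0.76, 0.65, 0, 0],
])

```text
t: 7.93
tcp_pos: [0.4843, -0.0039, 0.2197]
tool_rot: [0.937, 0.351, -0.005, 0.002]
force: [-0.4, -0.2, -5.9]
finger_gap: 0.201
```

```bash
python3 settle.py
```

```text
8.0833 [-0.231  0.36   1.782 -0.01   1.003  0.627] [-0.008 -0.006  0.013 -0.009  0.01  -0.005] [ 0.4863 -0.0032  0.22  ] zaxis [-0.0052 -0.0076 -1.    ] sum 0.0033
0.2 [-0.2 -0.3 -4.7]
```

Call:
jog_arm([
  [0, 0.76, 0.65, 0, 0],
])

```text
t: 8.17
tcp_pos: [0.4919, 0.0031, 0.2192]
tool_rot: [0.936, 0.351, -0.006, 0.002]
force: [-0.4, 0.3, -5.4]
finger_gap: 0.206
```

```bash
python3 settle.py
```

```text
8.3167 [-0.214  0.371  1.763 -0.01   1.01   0.643] [-0.009 -0.009  0.017 -0.008  0.011 -0.002] [0.4945 0.0037 0.2198] zaxis [-0.005  -0.0078 -1.    ] sum 0.0033
0.202 [ 0.4 -0.5 -5.8]
```

Call:
jog_arm([
  [0, 0.76, 0.65, 0, 0],
])

```text
t: 8.4
tcp_pos: [0.5004, 0.01, 0.2193]
tool_rot: [0.936, 0.352, -0.006, 0.002]
force: [0.0, -0.2, -4.8]
finger_gap: 0.201
```

```bash
python3 settle.py
```

```text
8.55 [-0.196  0.382  1.744 -0.01   1.018  0.66 ] [-0.009 -0.005  0.017 -0.009  0.013 -0.005] [0.5029 0.0105 0.2198] zaxis [-0.004 -0.008 -1.   ] sum 0.0024
0.204 [-0.4 -0.3 -5.6]
```

Off the studs by 32 mm, with no side force. I carry it to the tray.

Call:
jog_arm([
  [0, 0.8, 0.8, 0, 0],
  [0, 0.6, 2, 0, 0],
])

```text
t: 8.72
tcp_pos: [0.5168, 0.0368, 0.2197]
tool_rot: [0.936, 0.351, -0.004, 0.004]
force: [0.4, 0.4, -4.5]
finger_gap: 0.203
```

```bash
python3 settle.py
```

```text
8.8667 [-0.135  0.402  1.708 -0.011  1.038  0.72 ] [-0.023 -0.007  0.018 -0.023  0.003 -0.009] [0.5157 0.0392 0.2195] zaxis [-0.0075 -0.0085 -0.9999] sum 0.0063
0.201 [ 0.1 -0.6 -5.5]
```

Call:
jog_arm([
  [0, 0.3, 2.5, 0, 0],
  [0, 0.3, 3, 0, 0],
  [0, 0.3, 3, 0, 0],
])

```text
t: 9.12
tcp_pos: [0.5254, 0.1206, 0.2193]
tool_rot: [0.937, 0.35, -0.006, 0.005]
force: [0.4, -0.0, -5.4]
finger_gap: 0.201
```

```bash
python3 settle.py
```

```text
9.2667 [ 0.029  0.432  1.654 -0.015  1.064  0.887] [-0.042 -0.005  0.018 -0.031  0.003 -0.009] [0.5252 0.1222 0.2192] zaxis [-0.0082 -0.0131 -0.9999] sum 0.0086
0.202 [-0.1 -0.7 -6.2]
```

Call:
jog_arm([
  [0, 0.3, 3, 0, 0],
  [0, 0.3, 3, 0, 0],
  [0, 0.3, 2, 0, 0],
])

```text
t: 9.52
tcp_pos: [0.5339, 0.1979, 0.2187]
tool_rot: [0.937, 0.349, -0.009, 0.007]
force: [-0.3, 0.3, -5.9]
finger_gap: 0.208
```

```bash
python3 settle.py
```

```text
9.6667 [ 0.167  0.475  1.576 -0.02   1.105  1.031] [-0.032 -0.009  0.023 -0.02   0.011 -0.005] [0.5341 0.1975 0.2186] zaxis [-0.0107 -0.0198 -0.9997] sum 0.014
0.206 [ 0.3 -0.1 -5. ]
```

Call:
jog_arm([
  [0, 0, 3.4, 0, 0],
  [0, 0, 0.4, -2, 0],
  [0, 0, 0, -2, 0],
])

```text
t: 9.92
tcp_pos: [0.538, 0.2323, 0.1819]
tool_rot: [0.937, 0.348, -0.004, 0.01]
force: [-0.4, -0.4, -5.8]
finger_gap: 0.203
```

```bash
python3 settle.py; python3 - <<'E'
from station import snapshot
import cv2,numpy as np
a=snapshot("side")["image"][130:400,140:360]; b=snapshot("top")["image"][140:290,110:270]
o=np.zeros((500,800,3),np.uint8); a=cv2.resize(a,(400,490)); b=cv2.resize(b,(400,375)); o[:490,:400]=a; o[:375,400:]=b
cv2.imwrite("pics/c6.png",o[:,:,::-1])
E
```

```text
10.0667 [ 0.226  0.541  1.576 -0.023  1.037  1.099] [-0.003 -0.03  -0.035  0.002  0.     0.002] [0.5362 0.2313 0.1805] zaxis [-0.0077 -0.0224 -0.9997] sum 0.0127
0.198 [-0.5  0.6 -5.6]
```

View pics/c6.png

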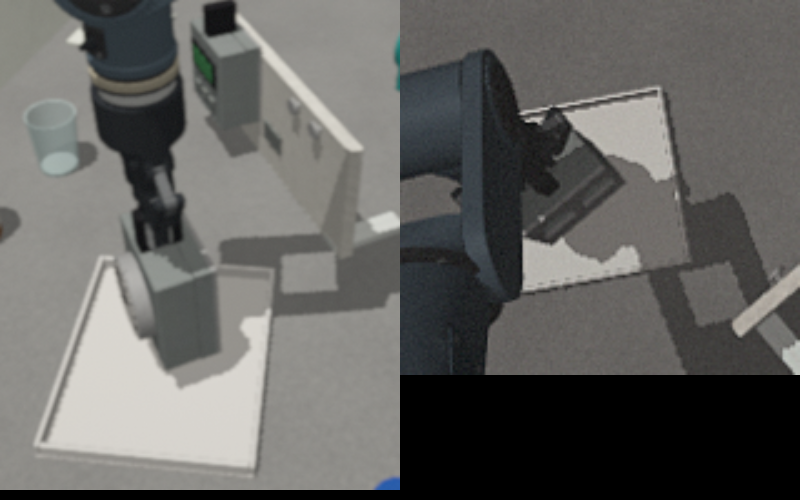

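The case hangs upright over the middle of the tray (crop (175,290) in the side view). The studs are bare and the readout still hangs. I lower it.

Call:
jog_arm([
  [0, -0.2, 0, -2, 0],
])

```text
t: 10.25
tcp_pos: [0.5406, 0.232, 0.167]
tool_rot: [0.938, 0.347, 0.001, 0.01]
force: [1.8, 0.2, -4.4]
finger_gap: 0.201
```

```bash
python3 settle.py
```

```text
10.4 [ 0.226  0.563  1.596 -0.024  0.992  1.101] [ 0.006 -0.015 -0.025  0.002 -0.009 -0.   ] [0.5352 0.2309 0.1624] zaxis [-0.0051 -0.0217 -0.9998] sum 0.01
0.204 [-0.4 -0.6 -5. ]
```

Call:
jog_arm([
  [0, 0, 0, -1.8, 0],
])

```text
t: 10.48
tcp_pos: [0.5386, 0.2314, 0.1484]
tool_rot: [0.938, 0.347, -0.002, 0.01]
force: [2.4, 0.0, -4.2]
finger_gap: 0.205
```

```bash
python3 settle.py
```

```text
10.6333 [ 0.226  0.588  1.611 -0.025  0.956  1.102] [ 0.003 -0.015 -0.019  0.001 -0.006  0.001] [0.5345 0.2305 0.1446] zaxis [-0.0073 -0.0223 -0.9997] sum 0.0123
0.199 [-0.4 -0.8 -5.7]
```

Call:
jog_arm([
  [0, 0, 0, -0.5, 0],
])

```text
t: 10.72
tcp_pos: [0.5359, 0.2307, 0.1413]
tool_rot: [0.938, 0.347, -0.006, 0.009]
force: [0.6, -0.9, -5.2]
finger_gap: 0.207
```

```bash
python3 settle.py
```

```text
10.8667 [ 0.226  0.594  1.614 -0.025  0.946  1.102] [ 0.002 -0.001 -0.003  0.002 -0.003 -0.   ] [0.5347 0.2305 0.1401] zaxis [-0.0068 -0.0222 -0.9997] sum 0.0117
0.197 [ 0.  -0.2 -5.4]
```

Expect contact at TCP z of about 0.133–0.134, so the steps get smaller.

Call:
jog_arm([
  [0, 0, 0, -0.5, 0],
])

```text
t: 10.95
tcp_pos: [0.5358, 0.2308, 0.1363]
tool_rot: [0.938, 0.347, -0.006, 0.009]
force: [0.1, 1.3, -5.0]
finger_gap: 0.201
```

```bash
python3 settle.py
```

```text
11.1 [ 0.226  0.602  1.617 -0.025  0.935  1.103] [-0.001 -0.002 -0.003 -0.002  0.001 -0.   ] [0.5345 0.2305 0.1349] zaxis [-0.0074 -0.0224 -0.9997] sum 0.0124
0.204 [ 0.   0.7 -4.2]
```

Call:
jog_arm([
  [0, 0, 0, -0.25, 0],
])

```text
t: 11.18
tcp_pos: [0.5354, 0.2303, 0.1341]
tool_rot: [0.938, 0.347, -0.007, 0.01]
force: [-2.4, -3.9, 21.2]
finger_gap: 0.207
```

```bash
python3 settle.py
```

```text
11.3333 [ 0.226  0.603  1.618 -0.026  0.932  1.102] [ 0.    -0.002  0.001 -0.001 -0.003  0.   ] [0.5351 0.2304 0.1342] zaxis [-0.0061 -0.0224 -0.9997] sum 0.0111
0.2 [-1.6 -1.7  4. ]
```

Contact: the force is now carried by the floor. I release gently.

Call:
jog_arm([
  [0, 0, 0, 0, 0],
], squeeze=20)

```text
t: 11.42
tcp_pos: [0.5353, 0.2305, 0.1349]
tool_rot: [0.938, 0.347, -0.006, 0.01]
force: [-0.3, 0.2, -5.8]
finger_gap: 0.2
```

Call:
jog_arm([
  [35, 0, 0, 0, 0],
])

```text
t: 11.5
tcp_pos: [0.5361, 0.2306, 0.1357]
tool_rot: [0.938, 0.347, -0.005, 0.01]
force: [-0.1, -0.6, 1.1]
finger_gap: 0.324
```

```bash
python3 settle.py
```

```text
11.65 [ 0.226  0.601  1.616 -0.025  0.933  1.102] [ 0.     0.004  0.005 -0.001  0.003  0.   ] [0.5361 0.2307 0.1355] zaxis [-0.0032 -0.0217 -0.9998] sum 0.0081
0.355 [ 0.2  0.5 -0.4]
```

Call:
jog_arm([
  [55, 0, 0, 0, 0],
])

```text
t: 11.73
tcp_pos: [0.5364, 0.2308, 0.1358]
tool_rot: [0.938, 0.347, -0.005, 0.01]
force: [0.1, 0.5, -0.1]
finger_gap: 0.475
```

```bash
python3 settle.py
```

```text
11.8833 [ 0.226  0.601  1.616 -0.025  0.932  1.103] [-0.     0.002  0.003 -0.     0.002  0.   ] [0.5363 0.2307 0.1356] zaxis [-0.0027 -0.0216 -0.9998] sum 0.0077
0.551 [ 0.  -0.   0.1]
```

Call:
jog_arm([
  [55, 0, 0, 1.5, 0],
])

```text
t: 11.97
tcp_pos: [0.5343, 0.2303, 0.1483]
tool_rot: [0.938, 0.347, -0.008, 0.009]
force: [-0.1, 0.5, -0.3]
finger_gap: 0.547
```

```bash
python3 settle.py
```

```text
12.1167 [ 0.226  0.579  1.604 -0.025  0.964  1.102] [ 0.     0.014  0.02  -0.    -0.002 -0.002] [0.5372 0.231  0.1514] zaxis [-1.000e-04 -2.100e-02 -9.998e-01] sum 0.005
0.549 [0.2 0.8 0.2]
```

Call:
jog_arm([
  [55, 0, 0, 3, 0],
  [55, 0, 0, 3.5, 0],
  [55, 0, 0, 4, 0],
  [55, 0, 0, 4, 0],
  [55, 0, 0, 4, 0],
  [55, -1, -2, 2, 0],
  [55, -1.5, -3, 0, 0],
])

```text
t: 12.7
tcp_pos: [0.5092, 0.1823, 0.3578]
tool_rot: [0.937, 0.35, -0.008, 0.009]
force: [0.4, -0.1, 0.4]
finger_gap: 0.547
```

Call:
jog_arm([
  [55, -1, -3.5, 1, 0],
  [55, -1, -3.5, 1, 0],
  [55, -1, -3.5, 1, 0],
  [55, 0, -3.5, 0, 0],
  [55, 0, -3, 0, 0],
  [55, 0, -2, 0, 0],
  [55, 0, 0, 0, 0],
])

```text
t: 13.28
tcp_pos: [0.4738, -0.0177, 0.3894]
tool_rot: [0.937, 0.35, -0.007, 0.011]
force: [0.4, 0.1, 1.0]
finger_gap: 0.549
```

```bash
python3 settle.py; python3 - <<'E'
from station import snapshot,models
import cv2,numpy as np
S=snapshot("side");T=snapshot("top")
for s in(S,T):
  for k in("gauge_grip","readout_grip"): print(k,[(round(d["score"],2),np.round(d["centre"],3).tolist()) for d in models.pinpoint(s,k)])
a=cv2.resize(S["image"][110:400,140:360],(400,527)); b=cv2.resize(T["image"][140:290,110:370],(400,231))
o=np.zeros((527,800,3),np.uint8); o[:,:400]=a; o[:231,400:]=b
cv2.imwrite("pics/c7.png",o[:,:,::-1])
E
```

```text
13.4333 [-0.251  0.156  1.56  -0.024  1.426  0.604] [ 0.027 -0.002 -0.003  0.001  0.004 -0.001] [ 0.4737 -0.0139  0.3892] zaxis [-0.0058 -0.0228 -0.9997] sum -0.0
0.549 [ 0.2 -0.6 -1.5]
gauge_grip [(0.92, [0.329, -0.398, 0.14]), (0.86, [0.254, -0.229, 0.145]), (0.85, [0.765, -0.209, 0.142]), (0.79, [0.533, 0.227, 0.142])]
readout_grip [(0.81, [0.601, -0.154, 0.203])]
gauge_grip [(0.91, [0.54, 0.228, 0.149]), (0.81, [0.768, -0.211, 0.144]), (0.72, [0.249, -0.231, 0.139]), (0.62, [0.335, -0.397, 0.142])]
readout_grip [(0.62, [0.595, -0.155, 0.202])]
```

View pics/c7.png

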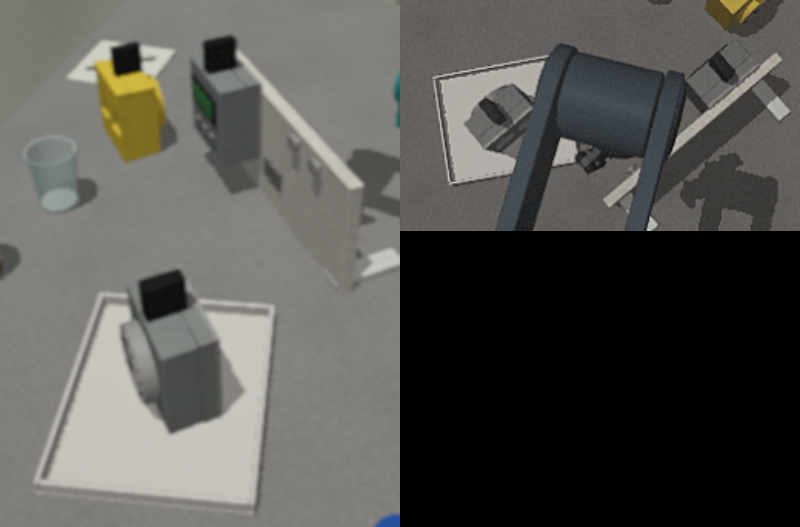

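The dial instrument stands upright in the middle of the tray (crop (170,360)). The readout hangs at its old place (crop (225,110)) and the arm is clear, so I hand the job in.

```bash
python3 -c "
from station import workorder
print(workorder.sign_off())"
```

```text
the job is handed in; nothing more can be done
None
```

The dial instrument now stands upright near the centre of the white tray, and I handed the job in at about 13.5 s of the 38 s allowed. I gripped it by its fin, raised it 33 mm, drew it 32 mm straight off the studs, and lowered it until the force showed contact.

**Last checks:**
- **Dial instrument:** the two cameras put its fin at about (0.533–0.540, 0.228, 0.142–0.149). The expected height when standing in the tray is 0.1475.
- **Other instrument:** it still hangs at about (0.598, −0.155, 0.202), unmoved within the measuring error.
- **Robot:** the arm is clear and touching nothing.

**What did not go smoothly:**
- **Tool tilt:** it reached about 3° on the first approach because joints lagged when moves followed one another. I corrected this before gripping by letting the arm settle after each move. About 1.3° was left at set-down.
- **Set-down:** the force reading rose to +21 N for a moment, from about −5 N hanging. The gripper also crept up about 1 mm before release, so the case may have dropped about that much.

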